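# Fetch the filter can from behind and close it under its twist-lock cover

### The job

The small filter can at the back of the accessory tray is boxed in: first stand the battery and the finned dummy load, upright, on the side mat, then set the can upright inside the brass ring of the antenna base. Put the white cover over it, all the way down between the two hooks, and twist it until its two ears sit centred under the hooks; last, put the battery and the dummy load back upright on the very spots in the tray where each one stood. Tip neither of them over, and leave the squat tin in the tray where it is.

Things in the scene. Friction and masses are not known exactly. Their poses are not given: they have to be found in the camera images.
- battery: Upright black block with a grey band and two round terminals on top: 44 (x) x 60 (y) x 110 mm high (116 with terminals), about 0.45 kg. Origin: centre of its underside, z up. Starts in the tray's front row (robot side); remember where. Its x faces are free for fingers from above: the row behind is at most 55 mm high.
- load: Dummy load: dark upright cylinder of stacked cooling fins, 50 mm diameter, 105 mm high, with a 16 mm socket on top reaching 114 mm, about 0.4 kg. Origin: centre of its underside, z up. It stands in the tray's front row beside the battery (left or right varies, centres 100 mm apart); remember where.
- can: Filter can: plain aluminium cylinder, 34 mm diameter, 50 mm high, a small brass button on top reaching 55 mm, about 0.09 kg. Origin: centre of its underside, z up. It stands in the tray's back row, left or right, 55 mm (centres) behind the front row, so a gripper has no room to take it until both tall things are away.
- cover: White shell, mouth down, 0.13 kg: outside 72, inside 67 mm diameter, 62 mm deep, roof at 66 mm. Grip bar on top 50 mm along x, 16 mm thick, to 96 mm height. Two rim ears along +x, -x (under the bar's ends), 12 mm wide, 4 thick, to 46 mm from the axis: they pass the hooks only with x 30+ degrees off base x, then turn freely either way; locked with x along base x. Origin: centre of the rim.
- base: Antenna base, fixed: black plate, 120 mm diameter, 10 mm thick. On it a tapered brass ring 8 mm high, inside 48 mm at its top, outside 54 (top) to 62 mm (foot): the can stands inside, the cover's rim around it. At +x and -x two steel hooks 14 mm wide reach in to 41 mm from the axis (posts at 50), underside 7, top 12 mm above the plate. Origin: centre of the underside, z up; x through the hooks.
- mat: Side area: flat dark mat, fixed, 130 (x) x 220 (y) mm, 3 mm thick, with a grey inlay. The battery and the dummy load fit side by side along its y. Origin: centre of its underside; top at 3 mm.
- tray: Shallow grey accessory tray, fixed, 150 (x) x 220 (y) mm, floor 4 mm thick, rim 12 mm high. Front row at about x = -30 mm, y = +-50 mm in its frame, back row at about x = +25 mm, y = +-50 mm. Origin: centre of its underside, z up, x away from the robot.
- tin: Squat steel tin, 47 mm diameter, 26 mm high, in the tray's back row beside the can. Not part of the job: leave it. Origin: centre of its underside.
Mind the look-alikes: they are no part of the job. What is shaped like the load but red is not meant.

How it is judged:
By the outcome, as a careful person would: the job done as asked, in the order asked, and still so for the second after the job is handed in, with the robot touching nothing.
It also fails if it takes over 147 s, if anything falls off the work surface, if the arm or the gripper's body presses on something with over 40 N, if the wrist force passes 120 N, or if a joint passes its speed limit or range.

### The arm

A 6-joint arm with a two-finger parallel gripper is mounted at the origin on the work surface. World frame = base frame: x ahead of the robot, y to its left, z up, the work surface at z = 0. Lengths are in mm, angles in rad, forces in N, time in s.
With the tool pointing down it reaches from about 225 to 875 mm from the base axis. Payload 3.4 kg.
Tool frame: the origin (TCP) lies between the finger pads; the fingertips stand 11 mm ahead of it and the grasp point (between the pads) lies 8 mm behind it (env.nose_length is the distance from the TCP to the fingertips, in mm); z points along the fingers, x is the direction in which the jaws open and shut, and the axes are right-handed (so a half turn about z gives the same grasp; the last joint's range is limited). The gripper opens to 85 mm and grips with 20 to 120 N. Pads are 22 mm wide; open, the fingers measure 114 mm over their backs; the gripper's body (76 mm by 85 mm) begins 54 mm behind the grasp point. The pads swing forward as they close: fully open they stand 13 mm farther back than shut.
Start: joints at [1.005, 0.276, 1.505, -0, 1.361, -0.121], TCP at [247.43, 519.076, 242.328] pointing down, gripper open.
Joint ranges: [-2.89, 2.89], [-0.75, 2.08], [0.22, 2.7], [-1.18, 4.32], [0.11, 2.71], [-2.7, 2.7]. Speed limits (rad/s): [2.57, 2.57, 3.14, 3.14, 3.14, 3.14].

### API

Orientations are given as a rotation vector (axis times angle).
In Python, from rig import monitor, eyes, job_done, env gives the robot as it stands. The module is installed in compiled form; this text tells all that it offers.
- The arm moves only by the tool carry_out, never from a script. Its arguments are lists of equal length, an entry for each row: "delta_pos": the shift along the world's x, y, z in cm, a list of three; "twist": the turn about the world's z in rad; "jaw": the opening, from 0 (shut) to 1 (fully open). In form: {"delta_pos": [[x, y, z], ...], "twist": [twist, ...], "jaw": [jaw, ...]}. A call has 1 to 5 rows; each row shifts and turns the commanded pose from where the row before left it; what a row does not reach is not made up. A row lasts 1/8 s, in which the tool goes at most 62.5 mm and 10.7 degrees, less where a joint would pass 70% of its speed; a pose out of reach is approached as far as the arm can. A call is refused whole if a number of a shift passes 6.25 or a number of a turn 0.188, either way. A call with a gripper value outside its range is refused whole. The fingers move at their own pace and stop on an object; the grip force is fixed at half the most. Time passes only in rows, so rows that do not move let the fingers close. It gives the time, the measured TCP pose, the force and the opening at its end, in the units of the state.
- monitor.read_state(): the state, without advancing time (a new reading comes with each control period).
- eyes.read_camera(name): name is "side" or "top" or "wrist"; returns a dict with "image" (420x560x3 uint8, blue, green, red), "z_map" (420x560 float32, mm along the optical axis (not along the pixel's ray), 0 where there is no reading), "vfov" (degrees; the focal length in pixels is half the picture's height over the tangent of half this angle, whatever the lens; pixels are square), "cx", "cy" (the principal point, pixels), "k1" (the pictures are not rectified: a ray, as slopes to the right and down, at radius r is drawn at 1 + k1 r^2 times it, then the intrinsics apply), "xyz" and "attitude" of the camera in the world. Camera axes: x right, y down, z forward; pixel columns grow to the right and rows downward; lengths in mm; the calibration is good to about 2 mm. A picture is of the moment at which its call begins.
- job_done(): hands the job in, once; it reports no verdict.
The state is a dict: "time": time; "qpos": joint angles; "joint_vel": joint speeds; "joint_torque": joint torques, N m; "tool_pos": TCP position; "ee_rot": TCP orientation; "wrist_force": force on the tool from outside, world axes, zero at the start; "wrist_torque": the same for the moment, N m; "gripper_width": opening from 0.0 (shut) to 1.0 (fully open).
Only numpy, scipy, OpenCV 4.12 (cv2) and the standard library are available. Lean on these libraries where they do the work, as an engineer would, in place of code of your own. Each camera call takes 0.05 s, during which the arm holds its last target. There are 200 camera calls.

## Working session

There is one attempt and no reset: what is moved stays moved. The work goes in short steps, Python scripts to look and compute and a tool call to move; the robot and the scene stay as the last step left them, time stands still between calls to the robot, and variables do not carry over. Pictures are saved under pics/ and viewed, about 12 in all and at most 16, crops included, and the job is handed in when it is done.

Besides the shell and the picture viewer there is one more tool, called after "Request:" in YAML: its name, and indented under it one key for each argument. carry_out: Moves the arm, as the interface text tells. Its arguments: {"type":"object","properties":{"delta_pos":{"type":"array","items":{"type":"array","items":{"type":"number"}}},"twist":{"type":"array","items":{"type":"number"}},"jaw":{"type":"array","items":{"type":"number"}}},"required":["delta_pos","twist","jaw"]}

```bash
mkdir -p pics; cat > h.py <<'E'
import numpy as np, cv2
from scipy.spatial.transform import Rotation as R
from rig import monitor, eyes, job_done, env
def cam(n,save=None):
    c=eyes.read_camera(n)
    if save: cv2.imwrite('pics/'+save,c['image'])
    return c
def rot(c):
    a=np.array(c['attitude'],float)
    return a if a.shape==(3,3) else R.from_rotvec(a).as_matrix()
def rays(c,uv):
    uv=np.atleast_2d(np.array(uv,float)); h=c['image'].shape[0]
    f=h/2/np.tan(np.radians(c['vfov'])/2)
    d=(uv-[c['cx'],c['cy']])/f; s=d.copy()
    for _ in range(20): s=d/(1+c['k1']*(s**2).sum(1,keepdims=True))
    return np.c_[s,np.ones(len(s))]
def onplane(c,uv,z):
    r=rays(c,uv)@rot(c).T; o=np.array(c['xyz'])
    return o+r*((z-o[2])/r[:,2:3])
def cloud(c):
    h,w=c['z_map'].shape; v,u=np.mgrid[:h,:w]
    uv=np.c_[u.ravel(),v.ravel()]
    P=np.array(c['xyz'])+(rays(c,uv)*c['z_map'].reshape(-1,1))@rot(c).T
    P[c['z_map'].ravel()==0]=np.nan
    return P.reshape(h,w,3)
def proj(c,p):
    q=(np.atleast_2d(p)-np.array(c['xyz']))@rot(c); s=q[:,:2]/q[:,2:]
    f=c['image'].shape[0]/2/np.tan(np.radians(c['vfov'])/2)
    return s*(1+c['k1']*(s**2).sum(1,keepdims=True))*f+[c['cx'],c['cy']]
E
python3 - <<'E'
from h import *
s=monitor.read_state(); print(s, env.nose_length)
for n in ('top','side'):
    c=cam(n,n+'0.png'); print(n,c['xyz'],c['attitude'],c['vfov'],c['cx'],c['cy'],c['k1'])
E
```

```text
{'time': 0.0, 'qpos': array([ 1.00502080e+00,  2.76606339e-01,  1.50614873e+00, -2.39436626e-05,
        1.36068138e+00, -1.20986330e-01]), 'joint_vel': array([ 6.71809085e-04,  2.59641530e-03,  4.95082201e-05, -1.67980409e-03,
       -1.72634771e-03,  5.90742675e-04]), 'joint_torque': array([ 2.27756132e-04, -4.16773510e+01, -2.45802319e+01, -2.04192356e-04,
        1.10724242e-02, -2.19519421e-05]), 'tool_pos': array([247.13391187, 518.61731581, 241.42700302]), 'ee_rot': array([ 2.65601619e+00,  1.67633163e+00, -2.60145890e-03]), 'wrist_force': array([-0.20546233, -1.00376198,  0.48491231]), 'wrist_torque': array([ 0.02797083, -0.01737421,  0.07637377]), 'gripper_width': 1.0050719745362586} 11.0
top [ 545.97688385   -4.37194865 1201.95257139] [-2.20188117  2.1865508  -0.07214899] 44.89204916922111 279.4123169619146 199.30660884531247 0.008273763410049999
side [ 241.82286344 -701.02648793  838.35246936] [-2.28915799  0.58787693 -0.22503665] 49.37847326728054 275.3039191880192 205.7645692756978 -0.019293680141554748
```

View pics/top0.png

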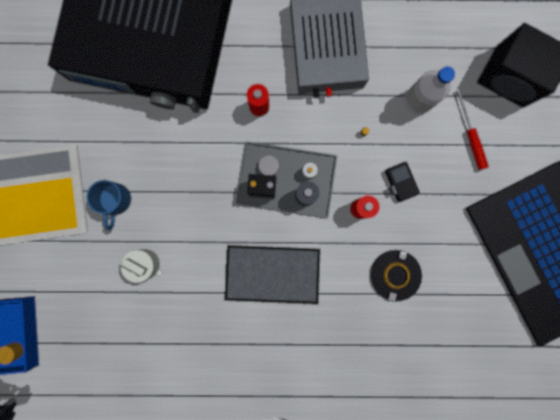

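View pics/side0.png

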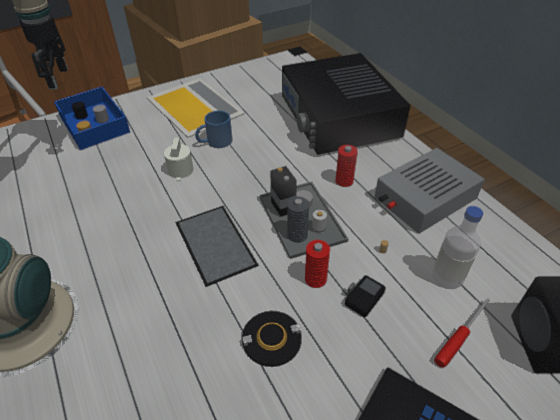

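Top view: tray around (287,180) with battery (262,185), load (307,195, dark; the red ones at (258,100) and (365,207) are look-alikes), tin (268,165), can (310,170). Other look-alikes sit in the blue box at left. Mat is at (272,275), cover (138,267), base (396,275).

```bash
python3 - <<'E'
from h import *
c=cam('top'); im=c['image']; P=cloud(c)
Z=P[...,2]
def comp(name,box,lo,hi,extra=None,plane=None):
    u0,v0,u1,v1=box; m=np.zeros(Z.shape,np.uint8); m[v0:v1,u0:u1]=((Z>lo)&(Z<hi))[v0:v1,u0:u1]
    if extra is not None: m&=extra.astype(np.uint8)
    v,u=np.nonzero(m); 
    if len(u)<5: print(name,'none');return
    p=P[v,u]; q=onplane(c,np.c_[u,v],np.median(p[:,2]))
    (cx,cy),(w,h),a=cv2.minAreaRect(q[:,:2].astype(np.float32))
    print(name,len(u),'zmed %.1f'%np.median(p[:,2]),'mean',q.mean(0)[:2].round(1),'rect',np.round((cx,cy,w,h,a),1),'px',u.mean().round(1),v.mean().round(1))
comp('batt',(235,165,285,210),95,130)
comp('load',(285,175,330,215),95,113)
comp('loadtop',(285,175,330,215),113,130)
comp('tin',(250,150,285,180),20,40)
comp('can',(298,158,322,184),40,70)
comp('cover',(110,240,170,290),55,110)
comp('coverbar',(110,240,170,290),80,110)
g=im.astype(int)
sat=(im.max(2).astype(int)-im.min(2))
comp('ring',(360,245,430,305),-5,60,(sat>40))
comp('hooks',(360,245,430,305),-5,60,(im.min(2)>140)&(np.hypot(*(np.mgrid[:420,:560]-np.array([275,396])[:,None,None]))<25))
comp('plate',(365,245,428,305),-5,60,(im.max(2)<70))
comp('mat',(215,235,330,312),-5,60,(im.max(2)<115))
crop=np.hstack([cv2.resize(im[135:225,225:345],None,fx=3.3,fy=3.3,interpolation=cv2.INTER_CUBIC),cv2.resize(im[230:320,340:450],None,fx=3.3,fy=3.3,interpolation=cv2.INTER_CUBIC)])
b=cv2.resize(im[230:305,90:190],None,fx=3.3,fy=3.3,interpolation=cv2.INTER_CUBIC)
out=np.zeros((crop.shape[0]+b.shape[0],crop.shape[1],3),np.uint8); out[:crop.shape[0]]=crop; out[crop.shape[0]:,:b.shape[1]]=b
print(out.shape);cv2.imwrite('pics/c1.png',out)
E
```

```text
batt 578 zmed 114.0 mean [642.1  28.1] rect [642.1  27.9  59.9  45.   86.2] px 261.3 184.6
load 379 zmed 109.0 mean [626.1 -71.5] rect [626.3 -71.5  48.8  49.   45.3] px 307.5 192.6
loadtop 55 zmed 116.9 mean [625.6 -70.1] rect [624.  -68.7  41.8  23.6  59.4] px 307.1 192.5
tin 315 zmed 30.3 mean [694.8  14.6] rect [6.953e+02 1.440e+01 4.200e+01 4.400e+01 4.000e-01] px 268.4 165.2
can 178 zmed 54.3 mean [681.4 -79.8] rect [ 6.815e+02 -8.030e+01  3.190e+01  3.180e+01  4.000e-01] px 309.8 170.0
cover 851 zmed 66.8 mean [463.6 302.7] rect [463.8 302.9  71.6  71.3  72.1] px 137.2 265.9
coverbar 207 zmed 95.8 mean [463.8 302. ] rect [464.1 302.1  52.1  18.6  61.6] px 133.8 266.8
ring 244 zmed 14.7 mean [ 443.3 -283.3] rect [ 442.7 -284.5   58.1   60.    89.7] px 395.9 274.7
hooks 25 zmed 23.3 mean [ 492.  -297.4] rect [ 491.6 -297.1   10.2   12.4   72. ] px 402.8 253.9
plate 1622 zmed 10.5 mean [ 441.7 -282.6] rect [ 441.4 -282.   116.5  113.4   89.4] px 395.3 275.3
mat 5271 zmed 3.4 mean [441.3   4.7] rect [442.1   3.9 224.  135.3  86.7] px 271.9 274.4
(545, 759, 3)
```

View pics/c1.png

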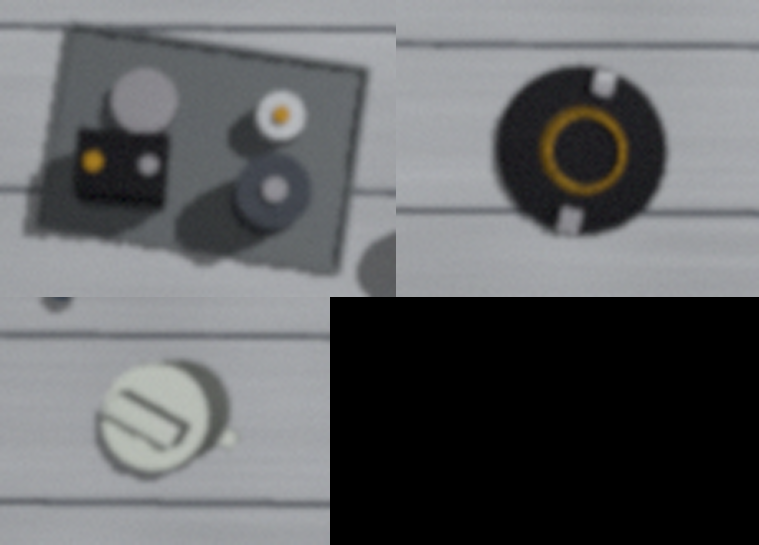

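Crop confirms: tray front row has the battery (black, two terminals) and dark load; back row has the tin (left) and can with brass button (right, behind load); base ring with hooks; cover bar with ear. Moving above the tray for a close look.

Request:
carry_out:
  delta_pos:
    - [2.5,-3.6,0.6]
    - [2.5,-3.6,0.6]
    - [2.5,-3.6,0.6]
    - [2.5,-3.6,0.6]
    - [2.5,-3.6,0.6]
  twist: [-0.08,-0.08,-0.08,-0.08,-0.08]
  jaw: [1,1,1,1,1]

```text
time: 0.78
tool_pos: [372.9, 337.8, 272.3]
ee_rot: [2.938, 1.112, -0.0]
wrist_force: [1.1, 1.4, -0.5]
gripper_width: 1.001
```

Request:
carry_out:
  delta_pos:
    - [2.5,-3.6,0.6]
    - [2.5,-3.6,0.6]
    - [2.5,-3.6,0.6]
    - [2.5,-3.6,0.6]
    - [2.5,-3.6,0.6]
  twist: [-0.08,-0.08,-0.08,-0.08,-0.08]
  jaw: [1,1,1,1,1]

```text
time: 1.4
tool_pos: [497.9, 157.8, 302.3]
ee_rot: [-3.1, -0.506, 0.0]
wrist_force: [0.4, 0.4, -0.2]
gripper_width: 1.004
```

Request:
carry_out:
  delta_pos:
    - [2.5,-3.6,0.6]
    - [2.5,-3.6,0.6]
    - [2.5,-3.6,0.6]
    - [2.5,-3.6,0.6]
    - [0,0,0]
  twist: [-0.08,-0.08,-0.08,-0.08,0]
  jaw: [1,1,1,1,1]

```text
time: 2.02
tool_pos: [599.0, 12.4, 325.6]
ee_rot: [3.141, 0.004, -0.0]
wrist_force: [-0.8, 0.8, -0.1]
gripper_width: 1.001
```

```bash
python3 - <<'E'
from h import *
s=monitor.read_state(); print(s['tool_pos'],s['ee_rot'],s['qpos'],s['time'])
c=cam('wrist','w1.png'); print(c['xyz'],c['attitude'],c['vfov'],c['cx'],c['cy'],c['k1'])
E
```

```text
[599.01774189  12.37531933 325.57379085] [ 3.14070309e+00  3.51667305e-03 -2.41874310e-05] [-9.49101319e-02  2.80585949e-01  1.29591421e+00 -8.84993629e-04
  1.56502273e+00 -9.71444700e-02] 2.025
[597.969066    86.22358032 457.62684089] [2.84819600e+00 2.71057503e-03 1.44050450e-04] 64.79206437743393 279.8080916130889 207.57458159035048 -0.008568454531529735
```

View pics/w1.png

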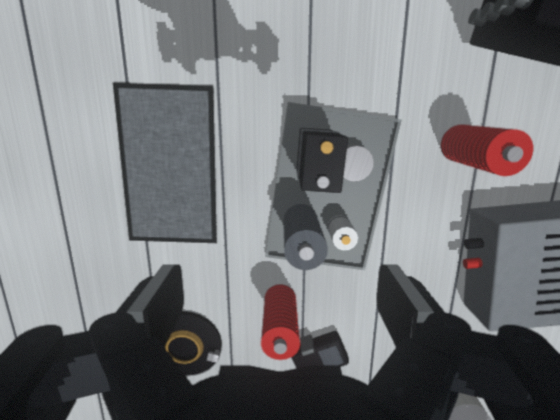

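Wrist view: battery (324,160), load (305,235), can (345,238), tin (357,163), mat (165,160), base (190,345). Measure from it.

```bash
cat >> h.py <<'E'
def comp(c,name,cen,rad,lo,hi,P=None,extra=None):
    P=cloud(c) if P is None else P
    m=(np.hypot(P[...,0]-cen[0],P[...,1]-cen[1])<rad)&(P[...,2]>lo)&(P[...,2]<hi)
    if extra is not None: m&=extra
    v,u=np.nonzero(m)
    if len(u)<8: print(name,'none',len(u)); return
    z=np.median(P[v,u,2]); q=onplane(c,np.c_[u,v],z)
    (x,y),(w,h),a=cv2.minAreaRect(q[:,:2].astype(np.float32)); (ex,ey),r=cv2.minEnclosingCircle(q[:,:2].astype(np.float32))
    print(name,len(u),'z %.1f'%z,'mean',q.mean(0)[:2].round(1),'rect',np.round((x,y,w,h,a),1),'circ',np.round((ex,ey,r),1))
E
python3 - <<'E'
from h import *
c=cam('wrist');P=cloud(c)
comp(c,'batt',(642,28),50,106,112.5+5,P)
comp(c,'load',(626,-71),45,104,112,P)
comp(c,'sock',(626,-71),45,114.5,125,P)
comp(c,'can',(681,-80),30,48,57,P)
comp(c,'tin',(695,14),35,26,36,P)
comp(c,'mat',(441,4),150,-8,10,P,c['image'].max(2)<120)
E
```

```text
batt 2200 z 114.4 mean [643.1  31.6] rect [643.2  30.8  60.1  44.3  86.2] circ [643.   30.8  36.3]
load 1250 z 109.5 mean [627.1 -67.8] rect [ 6.274e+02 -6.850e+01  4.930e+01  5.100e+01  5.000e-01] circ [627.3 -68.6  25.8]
sock 167 z 118.3 mean [627.  -68.6] rect [627.  -68.7  15.5  16.9  43.7] circ [627.4 -68.5   8.7]
can 441 z 54.4 mean [682.4 -75.8] rect [682.8 -76.3  32.6  35.   44.4] circ [682.9 -76.3  17.8]
tin 845 z 30.4 mean [698.7  17.4] rect [700.5  17.3  46.   36.3  86.4] circ [695.9  17.7  23.7]
mat 15078 z 3.7 mean [444.6  15. ] rect [484.1   5.2 293.1 212.3  88.2] circ [441.8   4.4 149. ]
```

Request:
carry_out:
  delta_pos:
    - [2.2,0.85,-3.0]
    - [2.15,0.85,-3.0]
    - [0,0,-5.0]
    - [0,0,-5.0]
    - [0,0,-5.0]
  twist: [-0.034,-0.034,0,0,0]
  jaw: [1,1,1,1,1]

```text
time: 2.75
tool_pos: [639.8, 33.9, 115.1]
ee_rot: [-3.14, 0.094, 0.0]
wrist_force: [-0.4, -0.6, -0.6]
gripper_width: 1.005
```

Request:
carry_out:
  delta_pos:
    - [0,0,-2.4]
    - [0,0,-1.4]
    - [0,0,0]
    - [0,0,0]
    - [0,0,0]
  twist: [0,0,0,0,0]
  jaw: [1,1,1,0,0]

```text
time: 3.38
tool_pos: [641.8, 32.1, 79.8]
ee_rot: [3.14, -0.097, 0.004]
wrist_force: [0.2, 0.9, 1.0]
gripper_width: 0.603
```

Request:
carry_out:
  delta_pos:
    - [0,0,0]
    - [0,0,0]
    - [0,0,0]
    - [0,0,0]
    - [0,0,0]
  twist: [0,0,0,0,0]
  jaw: [0,0,0,0,0]

```text
time: 4.0
tool_pos: [642.4, 32.0, 80.0]
ee_rot: [-3.14, 0.098, -0.006]
wrist_force: [0.6, -0.3, 5.6]
gripper_width: 0.505
```

Request:
carry_out:
  delta_pos:
    - [0,0,0.8]
    - [0,0,2.0]
    - [0,0,2.2]
    - [-1.5,0.2,0]
    - [-3.0,0.4,0]
  twist: [0,0,0,0,0]
  jaw: [0,0,0,0,0]

```text
time: 4.62
tool_pos: [594.1, 38.1, 126.8]
ee_rot: [-3.14, 0.098, 0.004]
wrist_force: [-0.2, 0.3, -5.0]
gripper_width: 0.506
```

Request:
carry_out:
  delta_pos:
    - [-4,0.5,0]
    - [-4,0.5,0]
    - [-4.0,0.5,0]
    - [-2.3,0.3,0]
    - [-1,0.1,0]
  twist: [0,0,0,0,0]
  jaw: [0,0,0,0,0]

```text
time: 5.25
tool_pos: [438.9, 57.4, 127.1]
ee_rot: [-3.14, 0.097, 0.007]
wrist_force: [-0.2, 0.1, -4.6]
gripper_width: 0.511
```

Request:
carry_out:
  delta_pos:
    - [0,0,-2.0]
    - [0,0,-1.8]
    - [0,0,-0.7]
    - [0,0,-0.3]
    - [0,0,0]
  twist: [0,0,0,0,0]
  jaw: [0,0,0,0,0]

```text
time: 5.88
tool_pos: [443.3, 57.0, 80.4]
ee_rot: [3.14, -0.097, 0.001]
wrist_force: [-0.1, -0.8, -4.2]
gripper_width: 0.508
```

Request:
carry_out:
  delta_pos:
    - [0,0,-0.1]
    - [0,0,-0.1]
    - [0,0,0]
  twist: [0,0,0]
  jaw: [0,0,0]

```text
time: 6.25
tool_pos: [443.4, 57.1, 78.9]
ee_rot: [3.14, -0.097, 0.002]
wrist_force: [-0.9, -0.7, -0.5]
gripper_width: 0.505
```

Request:
carry_out:
  delta_pos:
    - [0,0,0]
    - [0,0,0]
    - [0,0,0]
    - [0,0,2]
    - [0,0,5.5]
  twist: [0,0,0,0,0]
  jaw: [1,1,1,1,1]

```text
time: 6.88
tool_pos: [440.9, 57.1, 152.1]
ee_rot: [3.14, -0.098, -0.01]
wrist_force: [1.6, 0.1, 0.1]
gripper_width: 1.001
```

Request:
carry_out:
  delta_pos:
    - [4.5,-3.1,0]
    - [4.5,-3.1,0]
    - [4.5,-3.1,0]
    - [3.4,-2.4,0]
    - [1.4,-0.95,0]
  twist: [0,0,0,0,0]
  jaw: [1,1,1,1,1]

```text
time: 7.5
tool_pos: [627.5, -70.9, 152.8]
ee_rot: [3.14, -0.1, 0.0]
wrist_force: [0.3, -0.2, -0.1]
gripper_width: 1.0
```

Request:
carry_out:
  delta_pos:
    - [0,0,0]
    - [0,0,0]
  twist: [0,0]
  jaw: [1,1]

```text
time: 7.75
tool_pos: [624.3, -68.2, 153.2]
ee_rot: [-3.139, 0.096, 0.003]
wrist_force: [0.1, 0.1, 0.2]
gripper_width: 0.999
```

```bash
python3 - <<'E'
from h import *
s=monitor.read_state(); print(s['tool_pos'],s['ee_rot'],s['time'])
c=cam('top','t2.png');P=cloud(c)
comp(c,'batt',(443,56),50,95,112.5+5,P)
c=cam('wrist','w2.png');P=cloud(c)
comp(c,'load',(626,-71),45,104,112,P)
comp(c,'sock',(626,-71),30,114.5,125,P)
E
```

```text
[624.2683194  -68.24530133 153.18641863] [-3.13929716e+00  9.63163182e-02  3.05753286e-03] 7.75
batt 431 z 112.8 mean [444.7  59.7] rect [444.2  58.9  48.5  45.1  86.3] circ [445.   58.9  31.7]
load 4911 z 109.6 mean [627.6 -67.7] rect [627.5 -68.7  50.7  49.6  86.5] circ [627.5 -68.9  25.6]
sock 678 z 118.4 mean [627.6 -68.9] rect [627.8 -68.9  16.7  15.4  86.5] circ [627.6 -69.    8.6]
```

View pics/w2.png

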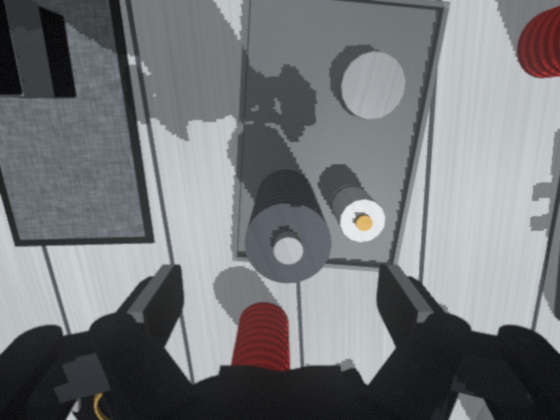

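Battery stands upright on the mat (image top left); load top at (288,245) is nearly centred between the fingers, can at (362,220). Adjust 3 mm and grip the load.

Request:
carry_out:
  delta_pos:
    - [0.3,0,-2.0]
    - [0,0,-3.0]
    - [0,0,-1.8]
    - [0,0,-0.6]
    - [0,0,0]
  twist: [0,0,0,0,0]
  jaw: [1,1,1,1,1]

```text
time: 8.48
tool_pos: [628.6, -69.0, 79.6]
ee_rot: [-3.14, 0.097, -0.0]
wrist_force: [-0.2, 0.9, -0.3]
gripper_width: 1.0
```

Request:
carry_out:
  delta_pos:
    - [0,0,0]
    - [0,0,0]
    - [0,0,0]
    - [0,0,0]
    - [0,0,0]
  twist: [0,0,0,0,0]
  jaw: [0,0,0,0,0]

```text
time: 9.1
tool_pos: [629.3, -69.5, 80.5]
ee_rot: [3.14, -0.097, 0.002]
wrist_force: [-1.1, -0.3, 6.0]
gripper_width: 0.572
```

Request:
carry_out:
  delta_pos:
    - [0,0,0]
    - [0,0,0]
  twist: [0,0]
  jaw: [0,0]

```text
time: 9.35
tool_pos: [629.3, -69.5, 80.5]
ee_rot: [3.14, -0.097, 0.002]
wrist_force: [-2.3, 0.0, 5.5]
gripper_width: 0.575
```

Request:
carry_out:
  delta_pos:
    - [0,0,0.8]
    - [0,0,2.0]
    - [0,0,2.2]
    - [-1.5,0.2,0]
    - [-3.0,0.4,0]
  twist: [0,0,0,0,0]
  jaw: [0,0,0,0,0]

```text
time: 9.98
tool_pos: [582.7, -63.3, 128.1]
ee_rot: [-3.14, 0.097, 0.002]
wrist_force: [-0.0, -0.9, -3.9]
gripper_width: 0.572
```

Request:
carry_out:
  delta_pos:
    - [-4,0.5,0]
    - [-4,0.5,0]
    - [-3.5,0.5,0]
    - [-2,0.2,0]
    - [-0.9,0.1,0]
  twist: [0,0,0,0,0]
  jaw: [0,0,0,0,0]

```text
time: 10.6
tool_pos: [436.7, -44.7, 128.3]
ee_rot: [-3.139, 0.097, 0.005]
wrist_force: [0.3, -0.5, -4.1]
gripper_width: 0.574
```

Request:
carry_out:
  delta_pos:
    - [0,0,-2.0]
    - [0,0,-1.8]
    - [0,0,-0.7]
    - [0,0,-0.4]
    - [0,0,0]
  twist: [0,0,0,0,0]
  jaw: [0,0,0,0,0]

```text
time: 11.22
tool_pos: [440.2, -45.5, 80.3]
ee_rot: [3.14, -0.097, 0.0]
wrist_force: [0.4, 0.3, -2.5]
gripper_width: 0.573
```

Request:
carry_out:
  delta_pos:
    - [0,0,-0.1]
    - [0,0,0]
    - [0,0,0]
  twist: [0,0,0]
  jaw: [0,0,0]

```text
time: 11.6
tool_pos: [440.1, -45.5, 79.6]
ee_rot: [3.14, -0.097, 0.001]
wrist_force: [0.2, 0.4, -3.6]
gripper_width: 0.574
```

Request:
carry_out:
  delta_pos:
    - [0,0,-0.1]
    - [0,0,0]
  twist: [0,0]
  jaw: [0,0]

```text
time: 11.85
tool_pos: [440.1, -45.5, 79.4]
ee_rot: [3.14, -0.097, 0.001]
wrist_force: [-2.3, 0.6, 6.2]
gripper_width: 0.574
```

Request:
carry_out:
  delta_pos:
    - [0,0,0]
    - [0,0,0]
    - [0,0,0]
    - [0,0,2]
    - [0,0,5.5]
  twist: [0,0,0,0,0]
  jaw: [1,1,1,1,1]

```text
time: 12.48
tool_pos: [437.9, -45.0, 152.0]
ee_rot: [-3.139, 0.098, 0.01]
wrist_force: [0.6, 0.5, -0.2]
gripper_width: 0.999
```

Request:
carry_out:
  delta_pos:
    - [5,-0.7,0]
    - [5,-0.7,0]
    - [5,-0.7,0]
    - [5,-0.6,0]
    - [4.2,-0.5,0]
  twist: [0,0,0,0,0]
  jaw: [1,1,1,1,1]

```text
time: 13.1
tool_pos: [683.8, -77.7, 152.8]
ee_rot: [3.14, -0.097, 0.0]
wrist_force: [0.2, 0.0, -0.0]
gripper_width: 1.001
```

Request:
carry_out:
  delta_pos:
    - [0,0,0]
    - [0,0,0]
    - [0,0,0]
  twist: [0,0,0]
  jaw: [1,1,1]

```text
time: 13.48
tool_pos: [680.6, -77.2, 153.4]
ee_rot: [-3.14, 0.097, 0.002]
wrist_force: [-0.2, -0.5, -0.6]
gripper_width: 0.996
```

```bash
python3 - <<'E'
from h import *
s=monitor.read_state(); print(s['tool_pos'],s['ee_rot'],s['time'])
c=cam('top','t3.png');P=cloud(c)
comp(c,'batt',(443,56),40,95,117.5,P)
comp(c,'load',(440,-46),40,104,112,P)
c=cam('wrist','w3.png');P=cloud(c)
comp(c,'can',(682,-77),30,48,57,P)
comp(c,'button',(682,-77),30,57.5,65,P)
E
```

```text
[680.62031311 -77.17503163 153.38874473] [-3.13989596e+00  9.73785074e-02  1.65817745e-03] 13.475
batt 438 z 113.0 mean [443.4  59.1] rect [444.   54.4  57.5  45.2  86.3] circ [442.9  54.7  34.5]
load none 0
can 1389 z 54.4 mean [683.5 -76.3] rect [683.6 -76.7  34.6  32.4  86.4] circ [683.6 -76.8  17.4]
button 220 z 59.3 mean [683.5 -77.5] rect [683.6 -77.4  12.1  11.5  42.7] circ [683.8 -77.5   6.3]
```

```bash
python3 - <<'E'
from h import *
c=cam('side','s3.png')
E
```

```text
(no output)
```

View pics/s3.png

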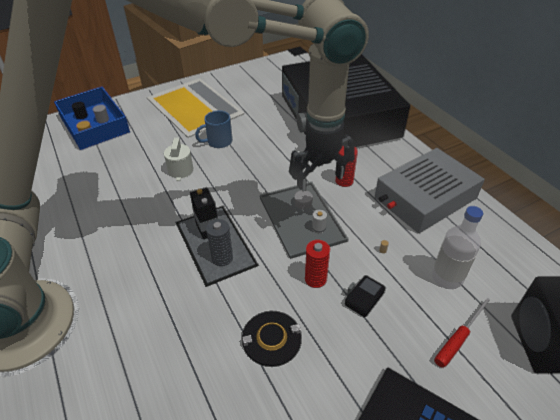

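Side view: battery and load stand upright on the mat at (205,205)/(218,240); can free at (319,220). Take the can.

Request:
carry_out:
  delta_pos:
    - [0.2,0,-4.0]
    - [0,0,-4.0]
    - [0,0,-2.6]
    - [0,0,-1.1]
    - [0,0,-0.4]
  twist: [0,0,0,0,0]
  jaw: [1,1,1,1,1]

```text
time: 14.25
tool_pos: [684.0, -77.5, 32.5]
ee_rot: [3.14, -0.097, 0.001]
wrist_force: [-0.3, -0.1, -0.2]
gripper_width: 0.999
```

Request:
carry_out:
  delta_pos:
    - [0,0,0]
    - [0,0,0]
    - [0,0,0]
    - [0,0,0]
    - [0,0,0]
  twist: [0,0,0,0,0]
  jaw: [1,0,0,0,0]

```text
time: 14.88
tool_pos: [684.4, -77.5, 33.1]
ee_rot: [3.14, -0.097, 0.002]
wrist_force: [0.0, 1.0, 3.8]
gripper_width: 0.381
```

Request:
carry_out:
  delta_pos:
    - [0,0,0]
    - [0,0,0]
    - [0,0,0]
    - [0,0,0]
  twist: [0,0,0,0]
  jaw: [0,0,0,0]

```text
time: 15.38
tool_pos: [684.4, -77.5, 33.1]
ee_rot: [3.14, -0.097, 0.002]
wrist_force: [0.3, 0.3, 5.4]
gripper_width: 0.38
```

Request:
carry_out:
  delta_pos:
    - [0,0,1.0]
    - [0,0,4.0]
    - [0,0,5.7]
    - [-1,-0.8,4.0]
    - [-3,-2.5,2]
  twist: [0,0,0,0.07,0.17]
  jaw: [0,0,0,0,0]

```text
time: 16.0
tool_pos: [645.5, -110.0, 202.0]
ee_rot: [3.127, 0.29, 0.007]
wrist_force: [0.3, -1.7, -1.1]
gripper_width: 0.387
```

Request:
carry_out:
  delta_pos:
    - [-4,-3.4,0]
    - [-4,-3.4,0]
    - [-4,-3.4,0]
    - [-4,-3.4,0]
    - [-3,-2.5,0]
  twist: [0.17,0.17,0.17,0.17,0.17]
  jaw: [0,0,0,0,0]

```text
time: 16.62
tool_pos: [451.8, -272.2, 199.2]
ee_rot: [-2.731, -1.551, 0.001]
wrist_force: [-0.2, -0.5, -1.3]
gripper_width: 0.384
```

Request:
carry_out:
  delta_pos:
    - [-1,-0.9,0]
    - [0,0,0]
    - [0,0,0]
    - [0,0,0]
  twist: [0.17,0.147,0,0]
  jaw: [0,0,0,0]

```text
time: 17.12
tool_pos: [443.9, -280.2, 199.2]
ee_rot: [-2.459, -1.955, 0.0]
wrist_force: [-0.1, -0.8, 0.3]
gripper_width: 0.381
```

```bash
cat > b.py <<'E'
from h import *
def base(c,cen=(444,-281)):
    P=cloud(c); im=c['image'].astype(int); u,v=None,None
    d=np.hypot(P[...,0]-cen[0],P[...,1]-cen[1])
    sat=im.max(2)-im.min(2)
    def rep(n,m,z):
        v,u=np.nonzero(m)
        if len(u)<8: print(n,'none',len(u));return
        q=onplane(c,np.c_[u,v],z)[:,:2].astype(np.float32)
        (x,y),(w,h),a=cv2.fitEllipse(cv2.convexHull(q)); print(n,len(u),'mean',q.mean(0).round(1),'ell',np.round((x,y,w,h),1)); return q
    rep('ring',(d<45)&(sat>50)&(im[...,2]>im[...,0]),18)
    rep('plate',(d<75)&(im.max(2)<75),10)
    m=((d<62)&(d>34)&(P[...,2]>14)&(P[...,2]<40)).astype(np.uint8)
    n,L,S,C=cv2.connectedComponentsWithStats(m)
    hs=[]
    for i in np.argsort(-S[1:,4])[:2]+1:
        q=onplane(c,C[i:i+1],22)[0,:2]; hs.append(q); print('hook',S[i,4],C[i].round(1),q.round(1))
    if len(hs)==2: e=hs[0]-hs[1]; print('mid',(hs[0]+hs[1])/2,'yaw',np.degrees(np.arctan2(e[1],e[0])))
E
python3 - <<'E'
from b import *
s=monitor.read_state(); print(s['tool_pos'],s['ee_rot'],s['qpos'],s['time'])
c=cam('wrist','w4.png'); base(c)
E
```

```text
[ 443.87557764 -280.15096957  199.20642952] [-2.45882484e+00 -1.95453695e+00  1.21179758e-05] [-6.95687014e-01  2.29972008e-01  1.68040398e+00  1.13750090e-04
  1.23177475e+00 -2.03898027e+00] 17.125
ring 1515 mean [ 502.4 -292.3] ell [ 565.6 -235.6  186.3  316.3]
plate 54720 mean [ 625.4 -322.8] ell [ 974.6 -435.2  770.9 1238.2]
hook 284 [277. 136.] [ 394.8 -271.3]
```

View pics/w4.png

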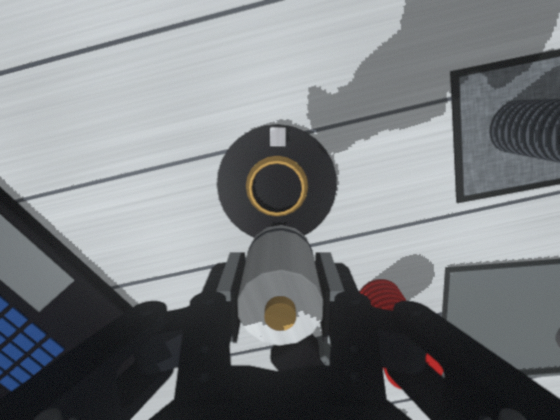

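```bash
python3 - <<'E'
from h import *
c=cam('wrist'); im=c['image'].astype(int)
sat=im.max(2)-im.min(2)
def fit(n,m,z):
    cs,_=cv2.findContours(m.astype(np.uint8),cv2.RETR_EXTERNAL,cv2.CHAIN_APPROX_NONE); k=max(cs,key=cv2.contourArea)[:,0]
    q=onplane(c,k,z)[:,:2]; A=np.c_[2*q,np.ones(len(q))]; s=np.linalg.lstsq(A,(q**2).sum(1),rcond=None)[0]
    r=np.sqrt(s[2]+s[0]**2+s[1]**2); print(n,s[:2].round(2),'r',r.round(2),'res',np.abs(np.hypot(*(q-s[:2]).T)-r).max().round(2)); return s[:2]
m=np.zeros(im.shape[:2],bool); m[150:222,235:320]=1
r=fit('ring',m&(sat>50)&(im[...,2]>im[...,0]),14)
v,u=np.mgrid[:420,:560]
mp=(im.max(2)<75); 
k=np.array([(x,y) for y in range(140,215) for x in [np.nonzero(mp[y,190:280])[0].min()+190-.5, 360-1-np.nonzero(mp[y,280:335][::-1])[0].min()-25+.5]])
q=onplane(c,k,10)[:,:2]; A=np.c_[2*q,np.ones(len(q))]; s=np.linalg.lstsq(A,(q**2).sum(1),rcond=None)[0]
print('plate',s[:2],np.sqrt(s[2]+s[0]**2+s[1]**2))
h=np.zeros_like(mp); h[122:150,260:295]=1; h&=(im.min(2)>140)
vv,uu=np.nonzero(h); p=onplane(c,[[uu.mean(),vv.mean()]],22)[0,:2]; print('hook',uu.mean(),vv.mean(),p)
for o in (r,s[:2]): e=o-p; print(np.degrees(np.arctan2(e[1],e[0])),np.hypot(*e))
E
```

```text
ring [ 442.79 -283.32] r 29.03 res 0.93
plate [ 442.46812461 -282.77129476] 58.170108938772415
hook 276.35168195718654 134.39755351681958 [ 393.32199226 -271.58346137]
-13.351644365274522 50.844227994069875
-12.824504438143073 50.40347151880646
```

Request:
carry_out:
  delta_pos:
    - [-0.1,-0.2,-4]
    - [0,0,-5]
    - [0,0,-4]
    - [0,0,-1.8]
    - [0,0,-0.6]
  twist: [0,0,0,0,0]
  jaw: [0,0,0,0,0]

```text
time: 17.85
tool_pos: [442.6, -281.8, 44.1]
ee_rot: [-2.456, -1.955, 0.001]
wrist_force: [1.3, 0.1, -1.1]
gripper_width: 0.382
```

Request:
carry_out:
  delta_pos:
    - [0,0,-0.3]
    - [0,0,-0.1]
    - [0,0,0]
  twist: [0,0,0]
  jaw: [0,0,0]

```text
time: 18.23
tool_pos: [443.4, -282.8, 42.1]
ee_rot: [2.456, 1.956, 0.001]
wrist_force: [-0.0, -0.1, -1.2]
gripper_width: 0.38
```

Request:
carry_out:
  delta_pos:
    - [0,0,-0.2]
    - [0,0,0]
  twist: [0,0]
  jaw: [0,0]

```text
time: 18.48
tool_pos: [442.9, -282.5, 39.4]
ee_rot: [2.458, 1.957, 0.0]
wrist_force: [0.1, -0.2, -1.3]
gripper_width: 0.38
```

Request:
carry_out:
  delta_pos:
    - [0,0,-0.15]
    - [0,0,0]
  twist: [0,0]
  jaw: [0,0]

```text
time: 18.73
tool_pos: [443.0, -282.5, 39.0]
ee_rot: [2.457, 1.957, 0.0]
wrist_force: [-1.6, 1.2, 8.6]
gripper_width: 0.382
```

Request:
carry_out:
  delta_pos:
    - [0,0,0.05]
    - [0,0,0]
    - [0,0,0]
    - [0,0,2]
    - [0,0,5]
  twist: [0,0,0,0,0]
  jaw: [0.6,0.6,0.6,0.7,1]

```text
time: 19.35
tool_pos: [441.4, -281.2, 106.8]
ee_rot: [-2.453, -1.953, 0.002]
wrist_force: [1.5, -0.9, 0.9]
gripper_width: 0.891
```

Request:
carry_out:
  delta_pos:
    - [0,0,6]
    - [0,0,3]
    - [0,0,0]
    - [0,0,0]
  twist: [0,0,0,0]
  jaw: [1,1,1,1]

```text
time: 19.85
tool_pos: [442.3, -281.9, 197.3]
ee_rot: [-2.456, -1.956, 0.001]
wrist_force: [-0.4, -0.0, 1.1]
gripper_width: 0.999
```

```bash
python3 - <<'E'
from h import *
s=monitor.read_state(); print(s['tool_pos'],s['ee_rot'],s['time'])
c=cam('wrist','w5.png');P=cloud(c)
comp(c,'can',(443,-282),40,50,63,P)
comp(c,'button',(443,-282),30,63.5,72,P)
E
```

```text
[ 442.26850921 -281.88260617  197.27720446] [-2.45596816e+00 -1.95575809e+00  5.32895580e-04] 19.85
can 1090 z 60.3 mean [ 440.9 -282.2] rect [ 441.3 -282.2   32.2   34.9   77. ] circ [ 441.2 -282.5   17.7]
button 162 z 65.5 mean [ 442.4 -282.6] rect [ 442.1 -282.8   10.8   12.1   77.3] circ [ 442.3 -282.5    6.2]
```

View pics/w5.png

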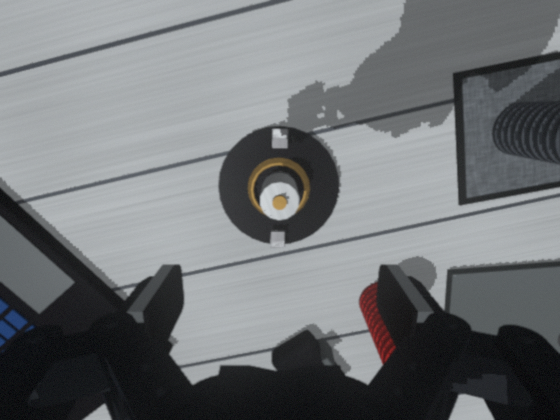

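Can stands upright inside the ring (279,200); hooks visible at (280,138) and (278,238).

```bash
python3 - <<'E'
from h import *
c=cam('wrist'); im=c['image'].astype(int)
ps=[]
for (u0,v0,u1,v1) in ((265,125,295,150),(265,230,292,247)):
    h=np.zeros(im.shape[:2],np.uint8); h[v0:v1,u0:u1]=(im.min(2)>140)[v0:v1,u0:u1]
    v,u=np.nonzero(h); b=onplane(c,np.c_[u,v],22)[:,:2]; (x,y),wh,a=cv2.minAreaRect(b.astype(np.float32)); ps.append(np.array([x,y])); print(len(u),b.mean(0),x,y,wh,a)
e=ps[0]-ps[1]; print('mid',(ps[0]+ps[1])/2,np.hypot(*e),np.degrees(np.arctan2(-e[1],-e[0])))
m=np.zeros(im.shape[:2],bool); m[150:222,235:320]=1
sat=im.max(2)-im.min(2); m&=(sat>50)&(im[...,2]>im[...,0]); v,u=np.nonzero(m); q=onplane(c,np.c_[u,v],16)[:,:2]
d=np.hypot(q[:,0]-443,q[:,1]+283); q=q[d>20]; (x,y),r=cv2.minEnclosingCircle(q.astype(np.float32)); print('ring',x,y,r)
c=cam('top');P=cloud(c)
comp(c,'cover',(465,303),50,55,75,P); comp(c,'bar',(465,303),50,85,105,P)
E
```

```text
219 [ 395.07937165 -272.22174513] 391.8067626953125 -272.5211181640625 (24.956037521362305, 13.850085258483887) 8.761882781982422
211 [ 492.01464297 -295.80385605] 491.1892395019531 -294.574462890625 (26.07984733581543, 13.928511619567871) 76.99302673339844
mid [ 441.4980011  -283.54779053] 101.79993472419844 -12.511418351561472
ring 442.1581726074219 -283.3896179199219 28.76589012145996
cover 637 z 65.6 mean [464.2 300.5] rect [4.634e+02 3.024e+02 7.050e+01 7.300e+01 3.000e-01] circ [463.3 302.7  36.9]
bar 195 z 95.4 mean [463.5 302.4] rect [463.3 302.8  52.3  18.1  64. ] circ [461.5 303.7  26.2]
```

Request:
carry_out:
  delta_pos:
    - [0.2,2,1]
    - [0.2,4,1]
    - [0.2,5.5,0.5]
    - [0.2,5.5,0]
    - [0.2,5.5,0]
  twist: [-0.1,-0.15,-0.16,-0.16,-0.16]
  jaw: [1,1,1,1,1]

```text
time: 20.62
tool_pos: [452.4, -55.9, 222.3]
ee_rot: [-2.996, -0.942, 0.002]
wrist_force: [1.4, -0.5, -0.2]
gripper_width: 1.0
```

Request:
carry_out:
  delta_pos:
    - [0.2,5.5,0]
    - [0.2,5.5,0]
    - [0.2,5.5,0]
    - [0.2,5.5,0]
    - [0.2,5.5,0]
  twist: [-0.16,-0.16,-0.16,-0.16,-0.16]
  jaw: [1,1,1,1,1]

```text
time: 21.25
tool_pos: [462.5, 215.8, 222.2]
ee_rot: [3.128, -0.283, -0.002]
wrist_force: [0.8, 0.5, -0.1]
gripper_width: 0.999
```

Request:
carry_out:
  delta_pos:
    - [0.2,5,0]
    - [0.1,3.5,0]
    - [0,0,0]
    - [0,0,0]
    - [0,0,0]
  twist: [-0.16,-0.15,0,0,0]
  jaw: [1,1,1,1,1]

```text
time: 21.88
tool_pos: [465.9, 298.0, 223.0]
ee_rot: [3.048, -0.755, -0.001]
wrist_force: [0.3, 0.2, 0.2]
gripper_width: 0.999
```

```bash
python3 - <<'E'
from h import *
s=monitor.read_state(); r=s['ee_rot'];print(s['tool_pos'],r,'yaw',2*np.degrees(np.arctan2(r[1],r[0])),s['qpos'],s['time'])
c=cam('wrist','w6.png');P=cloud(c)
comp(c,'cover',(465,304),45,60,75,P)
comp(c,'bar',(465,304),45,90,105,P)
E
```

```text
[465.88890665 297.99607023 222.96969412] [ 3.04841163e+00 -7.55336387e-01 -8.28445740e-04] yaw -27.832966929562186 [ 4.43511209e-01  2.55157222e-01  1.58335857e+00 -4.52079909e-04
  1.30411621e+00  9.29407486e-01] 21.875
cover 3697 z 66.5 mean [465.7 309.6] rect [464.1 307.   71.6  70.7  78.1] circ [464.1 307.2  36.1]
bar 1170 z 96.3 mean [464.8 307.9] rect [464.7 307.2  50.   15.1  61.4] circ [464.3 307.4  25.8]
```

View pics/w6.png

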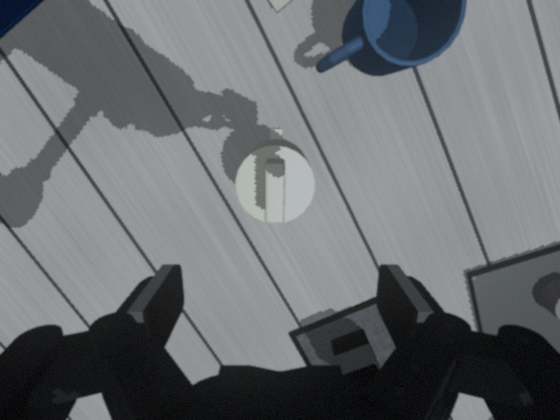

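Cover seen with bar vertical at (275,190), mug well clear. Descend on the bar.

Request:
carry_out:
  delta_pos:
    - [-0.15,0.85,-3]
    - [0,0,-5]
    - [0,0,-3.5]
    - [0,0,-1.2]
    - [0,0,-0.6]
  twist: [-0.013,0,0,0,0]
  jaw: [1,1,1,1,1]

```text
time: 22.55
tool_pos: [465.1, 307.4, 90.6]
ee_rot: [-3.044, 0.775, -0.001]
wrist_force: [0.9, -0.1, 0.8]
gripper_width: 0.998
```

Request:
carry_out:
  delta_pos:
    - [0,0,-0.6]
    - [0,0,0]
    - [0,0,0]
  twist: [0,0,0]
  jaw: [1,1,1]

```text
time: 22.92
tool_pos: [465.0, 307.9, 85.1]
ee_rot: [-3.044, 0.774, -0.002]
wrist_force: [0.4, -0.7, -0.0]
gripper_width: 1.002
```

Request:
carry_out:
  delta_pos:
    - [-0.07,-0.12,-0.45]
    - [0,0,0]
    - [0,0,0]
    - [0,0,0]
    - [0,0,0]
  twist: [0,0,0,0,0]
  jaw: [1,1,0,0,0]

```text
time: 23.55
tool_pos: [463.9, 306.5, 79.9]
ee_rot: [3.045, -0.774, 0.0]
wrist_force: [0.4, -0.0, -0.0]
gripper_width: 0.376
```

Request:
carry_out:
  delta_pos:
    - [0,0,0]
    - [0,0,0]
    - [0,0,0]
    - [0,0,0]
    - [0,0,0]
  twist: [0,0,0,0,0]
  jaw: [0,0,0,0,0]

```text
time: 24.18
tool_pos: [463.9, 306.5, 79.8]
ee_rot: [3.045, -0.774, 0.0]
wrist_force: [0.4, -0.4, -0.1]
gripper_width: 0.174
```

Request:
carry_out:
  delta_pos:
    - [0,0,1]
    - [0,0,4]
    - [0,0,5]
    - [0,-1,4]
    - [0,-3,1]
  twist: [0,0,0,0,0]
  jaw: [0,0,0,0,0]

```text
time: 24.8
tool_pos: [465.3, 267.6, 233.7]
ee_rot: [-3.041, 0.77, -0.009]
wrist_force: [0.7, -0.4, -1.1]
gripper_width: 0.172
```

Request:
carry_out:
  delta_pos:
    - [-0.2,-4.5,0]
    - [-0.2,-5,0]
    - [-0.2,-5,0]
    - [-0.2,-5,0]
    - [-0.2,-5,0]
  twist: [-0.05,-0.05,-0.05,-0.05,-0.05]
  jaw: [0,0,0,0,0]

```text
time: 25.42
tool_pos: [453.4, 20.1, 230.5]
ee_rot: [-2.923, 1.15, -0.002]
wrist_force: [0.9, -0.6, -0.6]
gripper_width: 0.175
```

Request:
carry_out:
  delta_pos:
    - [-0.2,-5,0]
    - [-0.2,-5,0]
    - [-0.2,-5,0]
    - [-0.2,-5,0]
    - [-0.2,-5,0]
  twist: [-0.05,-0.05,-0.05,-0.05,-0.05]
  jaw: [0,0,0,0,0]

```text
time: 26.05
tool_pos: [443.4, -230.0, 230.5]
ee_rot: [-2.757, 1.506, -0.001]
wrist_force: [0.8, -0.7, -1.1]
gripper_width: 0.172
```

Request:
carry_out:
  delta_pos:
    - [0,-3.5,0]
    - [0,-2,0]
    - [0,0,0]
    - [0,0,0]
    - [0,0,0]
  twist: [-0.053,0,0,0,0]
  jaw: [0,0,0,0,0]

```text
time: 26.68
tool_pos: [443.8, -282.1, 230.0]
ee_rot: [-2.719, 1.574, 0.0]
wrist_force: [-0.6, -0.2, -1.2]
gripper_width: 0.174
```

```bash
python3 - <<'E'
from h import *
s=monitor.read_state(); r=s['ee_rot'];print(s['tool_pos'],r,'yaw',2*np.degrees(np.arctan2(r[1],r[0])),s['qpos'],s['time'])
c=cam('wrist','w7.png')
E
```

```text
[ 443.83251174 -282.07123579  229.96819432] [-2.71860373e+00  1.57350321e+00  4.28138439e-04] yaw 299.87626075696875 [-6.98769124e-01  2.09709261e-01  1.62776333e+00  4.19942473e-04
  1.30446812e+00  3.50477489e-01] 26.675
```

View pics/w7.png

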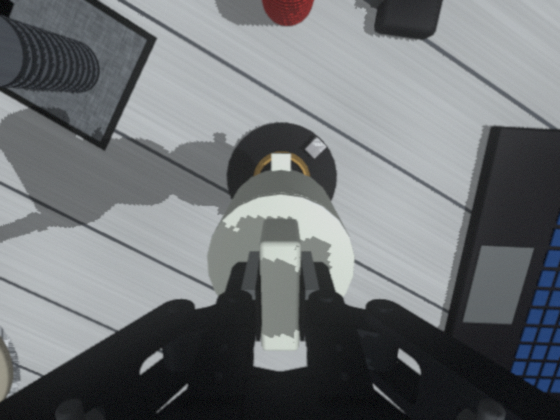

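```bash
python3 - <<'E'
from h import *
s=monitor.read_state(); t=s['tool_pos'].copy()
c=cam('wrist');P=cloud(c); im=c['image'].astype(int)
th=np.radians(-60.1); X=np.array([np.cos(th),np.sin(th)]); Y=np.array([np.sin(th),-np.cos(th)])
m=(np.hypot(P[...,0]-t[0],P[...,1]-t[1])<60)&(abs(P[...,2]-216)<6)&(im.min(2)>90)
p=P[m][:,:2]-t[:2]; a=np.c_[p@X,p@Y]; h=cv2.convexHull(a.astype(np.float32))[:,0]
h=h[np.hypot(*h.T)>33]; A=np.c_[2*h,np.ones(len(h))]; q=np.linalg.lstsq(A,(h**2).sum(1),rcond=None)[0]; print('roof z',np.median(P[m][:,2]),'centre tool xy',q[:2],'r',np.sqrt(q[2]+q[0]**2+q[1]**2),len(h),a.min(0),a.max(0))
m=(np.hypot(P[...,0]-t[0],P[...,1]-t[1])<60)&(abs(P[...,2]-246)<5)&(im.min(2)>80)
p=P[m][:,:2]-t[:2]; a=np.c_[p@X,p@Y]; print('bar',a.min(0),a.max(0),np.percentile(a,[1,99],axis=0))
E
```

```text
roof z 216.83957281274132 centre tool xy [-0.6963745 -0.0223608] r 35.687807096057895 44 [-36.17924601 -35.78088834] [34.81734785 17.09233896]
bar [-21.92075892 -25.31265816] [20.25830206 25.53556483] [[ -8.39545892 -24.79015405]
 [  6.91368953  23.84284628]]
```

Cover is centred in the grip (within about 0.7 mm). Descend to just above hooks and check.

Request:
carry_out:
  delta_pos:
    - [-0.03,-0.08,-3]
    - [0,0,-4]
    - [0,0,-3]
    - [0,0,-1.2]
    - [0,0,-0.5]
  twist: [0,0,0,0,0]
  jaw: [0,0,0,0,0]

```text
time: 27.4
tool_pos: [443.8, -284.2, 112.8]
ee_rot: [2.718, -1.575, 0.0]
wrist_force: [0.3, 0.8, -0.9]
gripper_width: 0.175
```

Request:
carry_out:
  delta_pos:
    - [0,0,0]
    - [0,0,0]
  twist: [0,0]
  jaw: [0,0]

```text
time: 27.65
tool_pos: [444.2, -284.9, 113.9]
ee_rot: [2.717, -1.576, 0.004]
wrist_force: [-0.4, -0.8, -1.0]
gripper_width: 0.174
```

```bash
python3 - <<'E'
from h import *
s=monitor.read_state(); print(s['tool_pos'],s['wrist_force'],s['wrist_torque'])
c=cam('side'); cv2.imwrite('pics/s8.png',cv2.resize(c['image'][250:400,190:350],None,fx=4,fy=4,interpolation=cv2.INTER_CUBIC))
E
```

```text
[ 444.20216401 -284.85672912  113.94303176] [-0.42631746 -0.79710526 -0.99183637] [-0.00577178 -0.00116822 -0.0675112 ]
```

View pics/s8.png

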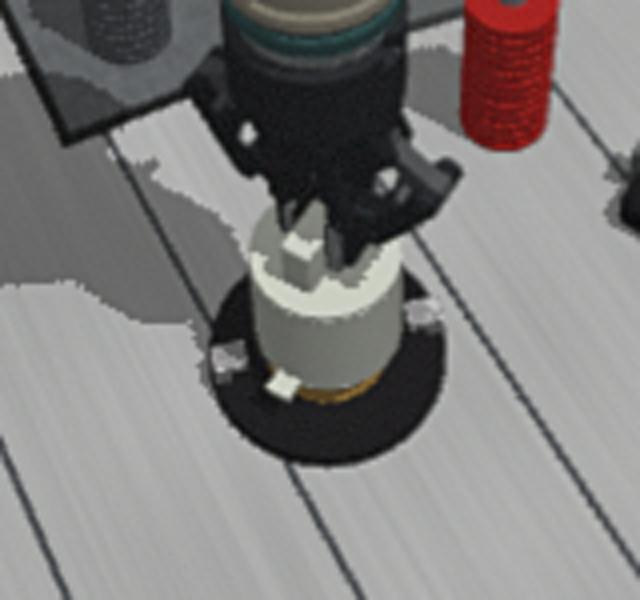

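Side view: cover hovering over the ring, ear clear of the hook by well over 30°. Correct 1.5 mm and lower.

Request:
carry_out:
  delta_pos:
    - [-0.08,0.15,0]
    - [0,0,-0.5]
    - [0,0,-0.4]
    - [0,0,-0.2]
    - [0,0,0]
  twist: [0,0,0,0,0]
  jaw: [0,0,0,0,0]

```text
time: 28.32
tool_pos: [442.6, -282.7, 101.5]
ee_rot: [-2.718, 1.576, 0.001]
wrist_force: [-0.2, 0.2, -1.5]
gripper_width: 0.175
```

Request:
carry_out:
  delta_pos:
    - [0,0,-0.3]
    - [0,0,-0.3]
    - [0,0,0]
    - [0,0,0]
  twist: [0,0,0,0]
  jaw: [0,0,0,0]

```text
time: 28.82
tool_pos: [442.7, -282.9, 95.8]
ee_rot: [2.718, -1.576, 0.0]
wrist_force: [-0.1, -0.6, -1.3]
gripper_width: 0.173
```

Request:
carry_out:
  delta_pos:
    - [0.06,-0.04,-0.2]
    - [0,0,-0.2]
    - [0,0,0]
    - [0,0,0]
  twist: [0,0,0,0]
  jaw: [0,0,0,0]

```text
time: 29.32
tool_pos: [443.3, -283.2, 91.8]
ee_rot: [2.718, -1.576, 0.0]
wrist_force: [-0.6, -1.2, -1.3]
gripper_width: 0.171
```

Request:
carry_out:
  delta_pos:
    - [0,0,-0.15]
    - [0,0,0]
    - [0,0,0]
  twist: [0,0,0]
  jaw: [0,0,0]

```text
time: 29.7
tool_pos: [443.3, -283.2, 90.3]
ee_rot: [2.718, -1.576, 0.0]
wrist_force: [-0.5, -0.0, -0.3]
gripper_width: 0.174
```

Request:
carry_out:
  delta_pos:
    - [0,0,-0.05]
    - [0,0,0]
    - [0,0,0]
    - [0,0,0]
    - [0,0,0]
  twist: [0,-0.08,-0.11,-0.11,-0.11]
  jaw: [0,0,0,0,0]

```text
time: 30.32
tool_pos: [443.3, -283.2, 89.8]
ee_rot: [2.336, -2.1, 0.0]
wrist_force: [-0.3, -0.7, -1.9]
gripper_width: 0.176
```

Request:
carry_out:
  delta_pos:
    - [0,0,0]
    - [0,0,0]
    - [0,0,0]
    - [0,0,0]
    - [0,0,0]
  twist: [-0.11,-0.11,-0.08,-0.04,0]
  jaw: [0,0,0,0,0]

```text
time: 30.95
tool_pos: [443.3, -283.3, 89.8]
ee_rot: [1.952, -2.461, 0.0]
wrist_force: [-0.1, -0.9, -2.6]
gripper_width: 0.177
```

Request:
carry_out:
  delta_pos:
    - [0,0,0]
    - [0,0,0]
    - [0,0,0]
    - [0,0,0]
    - [0,0,2]
  twist: [0,0,0,0,0]
  jaw: [1,1,1,1,1]

```text
time: 31.58
tool_pos: [442.3, -282.4, 108.8]
ee_rot: [1.951, -2.461, -0.006]
wrist_force: [-0.1, -0.5, -0.6]
gripper_width: 1.002
```

Request:
carry_out:
  delta_pos:
    - [0,0,5]
    - [0,0,5]
    - [0,0,3]
    - [0,0,0]
    - [0,0,0]
  twist: [0,0,0,0,0]
  jaw: [1,1,1,1,1]

```text
time: 32.2
tool_pos: [442.7, -282.8, 238.8]
ee_rot: [1.951, -2.462, -0.003]
wrist_force: [-0.3, 1.2, -0.2]
gripper_width: 0.997
```

```bash
python3 - <<'E'
from h import *
s=monitor.read_state(); print(s['tool_pos'],s['time'])
c=cam('wrist','w9.png');P=cloud(c)
comp(c,'roof',(443,-283),45,70,80,P); comp(c,'bar',(443,-283),45,100,112,P)
cv2.imwrite('pics/w9c.png',cv2.resize(c['image'][100:280,190:370],None,fx=3.3,fy=3.3,interpolation=cv2.INTER_CUBIC))
E
```

```text
[ 442.71695066 -282.7666944   238.80933055] 32.2
roof 3486 z 76.5 mean [ 446.2 -283.6] rect [ 443.9 -283.4   70.1   70.7   74.9] circ [ 443.4 -282.9   36. ]
bar 1110 z 106.4 mean [ 444.2 -283.1] rect [ 443.8 -283.    15.3   49.7   76.8] circ [ 443.7 -283.    25.7]
```

View pics/w9c.png

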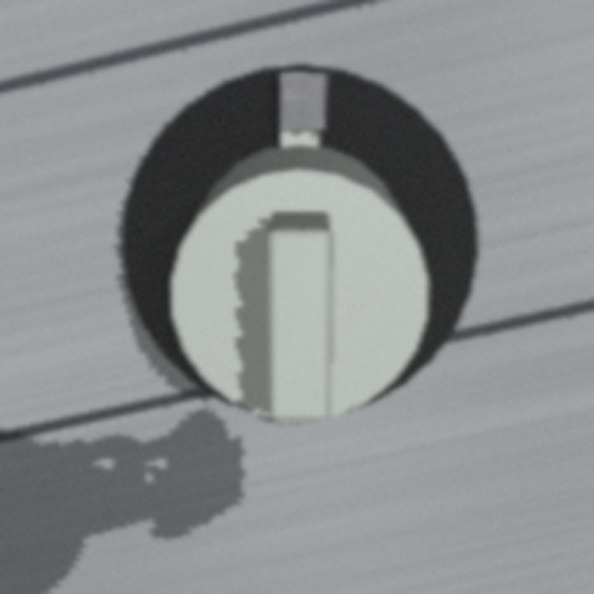

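Cover fully down (roof z 76.5 = 10+66); ear at (300,140) lies under the hook (centre 303), about 1° off at most; bar yaw −13.2°. Now return the load.

Request:
carry_out:
  delta_pos:
    - [0,2,0]
    - [0,2.5,0]
    - [0,2.5,0]
    - [0,2.5,0]
    - [0,2.5,0]
  twist: [0.16,0.16,0.16,0.16,0.16]
  jaw: [1,1,1,1,1]

```text
time: 32.88
tool_pos: [442.4, -162.0, 238.1]
ee_rot: [2.76, -1.501, -0.005]
wrist_force: [0.4, 0.5, -0.0]
gripper_width: 0.998
```

Request:
carry_out:
  delta_pos:
    - [0,2.5,0]
    - [0,2.5,0]
    - [-0.1,2.5,0]
    - [0,2.2,-2]
    - [0,2,-4]
  twist: [0.16,0.16,0.16,0.16,0.16]
  jaw: [1,1,1,1,1]

```text
time: 33.5
tool_pos: [442.8, -45.6, 179.0]
ee_rot: [3.126, -0.307, 0.003]
wrist_force: [0.3, -0.0, -1.2]
gripper_width: 0.996
```

Request:
carry_out:
  delta_pos:
    - [0,0,-2.5]
    - [0,0,0]
    - [0,0,0]
    - [0,0,0]
  twist: [0.138,0,0,0]
  jaw: [1,1,1,1]

```text
time: 34.0
tool_pos: [443.2, -46.7, 155.8]
ee_rot: [3.139, -0.101, 0.003]
wrist_force: [0.2, -0.1, 0.1]
gripper_width: 0.999
```

```bash
python3 - <<'E'
from h import *
s=monitor.read_state(); r=s['ee_rot'];print(s['tool_pos'],2*np.degrees(np.arctan2(r[1],r[0])),s['time'])
c=cam('wrist');P=cloud(c)
comp(c,'load',(440,-46),45,102,111,P)
comp(c,'sock',(440,-46),30,114,125,P)
comp(c,'batt',(444,56),50,104,117.5,P)
E
```

```text
[443.15725832 -46.69059133 155.75741541] -3.7034405785928795 34.0
load 4800 z 108.6 mean [438.9 -43.8] rect [438.6 -45.1  49.6  50.9  11.2] circ [438.7 -45.   25.6]
sock 652 z 117.4 mean [438.7 -44.9] rect [438.6 -44.8  16.8  15.6  86.2] circ [438.8 -44.9   8.7]
batt 9117 z 113.5 mean [443.9  51.4] rect [443.8  50.4  49.6  43.6  86.3] circ [444.1  50.7  32.5]
```

Request:
carry_out:
  delta_pos:
    - [-0.38,0.12,-2.0]
    - [0,0,-3.0]
    - [0,0,-1.9]
    - [0,0,-0.6]
    - [0,0,-0.1]
  twist: [0,0,0,0,0]
  jaw: [1,1,1,1,1]

```text
time: 34.67
tool_pos: [439.0, -45.3, 79.2]
ee_rot: [3.14, -0.1, 0.001]
wrist_force: [0.4, 0.8, -0.1]
gripper_width: 0.998
```

Request:
carry_out:
  delta_pos:
    - [0,0,0]
    - [0,0,0]
    - [0,0,0]
    - [0,0,0]
    - [0,0,0]
  twist: [0,0,0,0,0]
  jaw: [1,0,0,0,0]

```text
time: 35.3
tool_pos: [439.0, -45.2, 79.5]
ee_rot: [3.14, -0.099, 0.002]
wrist_force: [0.4, 0.7, 6.5]
gripper_width: 0.569
```

Request:
carry_out:
  delta_pos:
    - [0,0,0]
    - [0,0,0]
    - [0,0,0]
  twist: [0,0,0]
  jaw: [0,0,0]

```text
time: 35.67
tool_pos: [439.0, -45.2, 79.5]
ee_rot: [3.14, -0.099, 0.002]
wrist_force: [-0.7, 0.2, 6.1]
gripper_width: 0.57
```

Request:
carry_out:
  delta_pos:
    - [0,0,0.8]
    - [0,0,2.0]
    - [0,0,2.4]
    - [1.5,-0.2,0]
    - [3.0,-0.4,0]
  twist: [0,0,0,0,0]
  jaw: [0,0,0,0,0]

```text
time: 36.3
tool_pos: [483.2, -50.8, 130.1]
ee_rot: [-3.14, 0.099, 0.002]
wrist_force: [-0.1, -0.2, -4.9]
gripper_width: 0.569
```

Request:
carry_out:
  delta_pos:
    - [4,-0.5,0]
    - [4,-0.5,0]
    - [3.5,-0.4,0]
    - [2,-0.3,0]
    - [0.9,-0.1,0]
  twist: [0,0,0,0,0]
  jaw: [0,0,0,0,0]

```text
time: 36.92
tool_pos: [628.7, -69.2, 128.6]
ee_rot: [-3.14, 0.099, 0.003]
wrist_force: [-1.1, 0.1, -4.0]
gripper_width: 0.574
```

Request:
carry_out:
  delta_pos:
    - [0,0,-2.0]
    - [0,0,-1.8]
    - [0,0,-0.7]
    - [0,0,-0.3]
    - [0,0,0]
  twist: [0,0,0,0,0]
  jaw: [0,0,0,0,0]

```text
time: 37.55
tool_pos: [627.7, -69.1, 83.1]
ee_rot: [3.14, -0.099, 0.001]
wrist_force: [-0.5, 0.5, -4.9]
gripper_width: 0.568
```

Request:
carry_out:
  delta_pos:
    - [0,0,0]
    - [0,0,0]
  twist: [0,0]
  jaw: [0,0]

```text
time: 37.8
tool_pos: [627.8, -69.1, 83.5]
ee_rot: [3.14, -0.099, 0.002]
wrist_force: [-0.1, 0.0, -3.2]
gripper_width: 0.572
```

Request:
carry_out:
  delta_pos:
    - [0.05,0,-0.1]
    - [0,0,-0.1]
    - [0,0,0]
    - [0,0,0]
  twist: [0,0,0,0]
  jaw: [0,0,0,0]

```text
time: 38.3
tool_pos: [628.0, -69.0, 80.8]
ee_rot: [3.14, -0.099, -0.0]
wrist_force: [-0.5, -0.1, -3.3]
gripper_width: 0.573
```

Request:
carry_out:
  delta_pos:
    - [0,0,-0.1]
    - [0,0,0]
    - [0,0,0]
  twist: [0,0,0]
  jaw: [0,0,0]

```text
time: 38.67
tool_pos: [628.1, -69.1, 80.6]
ee_rot: [3.14, -0.099, 0.001]
wrist_force: [-1.0, -1.0, 4.1]
gripper_width: 0.569
```

Request:
carry_out:
  delta_pos:
    - [0,0,0]
    - [0,0,0]
    - [0,0,0]
    - [0,0,2]
    - [0,0,5.3]
  twist: [0,0,0,0,0]
  jaw: [1,1,1,1,1]

```text
time: 39.3
tool_pos: [626.0, -68.7, 150.5]
ee_rot: [-3.139, 0.099, 0.011]
wrist_force: [0.8, -0.5, 0.6]
gripper_width: 1.007
```

Request:
carry_out:
  delta_pos:
    - [-0.2,0,0]
    - [0,0,0]
    - [0,0,0]
  twist: [0,0,0]
  jaw: [1,1,1]

```text
time: 39.67
tool_pos: [625.0, -68.9, 151.3]
ee_rot: [-3.14, 0.099, 0.004]
wrist_force: [0.1, 0.4, -0.4]
gripper_width: 0.995
```

```bash
python3 - <<'E'
from h import *
s=monitor.read_state(); r=s['ee_rot'];print(s['tool_pos'],2*np.degrees(np.arctan2(r[1],r[0])),s['time'])
c=cam('wrist');P=cloud(c)
comp(c,'load',(626,-71),45,104,112,P)
comp(c,'sock',(626,-71),30,114.5,125,P)
E
```

```text
[625.03335256 -68.86180963 151.34679159] 356.3826356948862 39.675
load 5023 z 109.6 mean [627.7 -67.7] rect [627.8 -68.8  50.7  49.6  86.4] circ [627.8 -69.   25.6]
sock 704 z 118.4 mean [627.7 -68.8] rect [627.6 -68.9  17.1  15.7  86.4] circ [627.4 -68.8   8.8]
```

Load is back within 0.3 mm. Now the battery.

Request:
carry_out:
  delta_pos:
    - [-3,2.0,0.3]
    - [-4.5,3.1,0]
    - [-4.5,3.1,0]
    - [-4.2,3.0,0]
    - [-2,1.4,0]
  twist: [0,0,0,0,0]
  jaw: [1,1,1,1,1]

```text
time: 40.35
tool_pos: [441.1, 58.1, 155.0]
ee_rot: [-3.14, 0.097, 0.004]
wrist_force: [0.8, -0.7, 1.7]
gripper_width: 0.999
```

Request:
carry_out:
  delta_pos:
    - [0,0,0]
    - [0,0,0]
    - [0,0,0]
  twist: [0,0,0]
  jaw: [1,1,1]

```text
time: 40.72
tool_pos: [445.7, 56.2, 155.8]
ee_rot: [3.14, -0.101, 0.002]
wrist_force: [-0.0, 0.2, 0.6]
gripper_width: 0.999
```

```bash
python3 - <<'E'
from h import *
s=monitor.read_state(); r=s['ee_rot'];print(s['tool_pos'],2*np.degrees(np.arctan2(r[1],r[0])),s['time'])
c=cam('wrist','w10.png');P=cloud(c)
comp(c,'batt',(444,58),50,106,117.5,P)
E
```

```text
[445.67799228  56.17584177 155.78297852] -3.6717836337559877 40.725
batt 6879 z 113.4 mean [444.2  58.2] rect [444.1  56.7  61.2  43.5  86.3] circ [444.   56.3  36.3]
```

Request:
carry_out:
  delta_pos:
    - [-0.2,0.08,-2.0]
    - [0,0,-3.0]
    - [0,0,-1.9]
    - [0,0,-0.6]
    - [0,0,-0.1]
  twist: [0,0,0,0,0]
  jaw: [1,1,1,1,1]

```text
time: 41.4
tool_pos: [442.6, 57.5, 79.8]
ee_rot: [3.14, -0.1, 0.0]
wrist_force: [-1.0, -0.2, 0.5]
gripper_width: 0.999
```

Request:
carry_out:
  delta_pos:
    - [0,0,0]
    - [0,0,0]
    - [0,0,0]
    - [0,0,0]
    - [0,0,0]
  twist: [0,0,0,0,0]
  jaw: [1,0,0,0,0]

```text
time: 42.02
tool_pos: [442.9, 57.7, 80.5]
ee_rot: [3.14, -0.099, 0.003]
wrist_force: [1.9, -0.5, 4.6]
gripper_width: 0.506
```

Request:
carry_out:
  delta_pos:
    - [0,0,0]
    - [0,0,0]
    - [0,0,0]
    - [0,0,0]
  twist: [0,0,0,0]
  jaw: [0,0,0,0]

```text
time: 42.52
tool_pos: [442.9, 57.7, 80.5]
ee_rot: [-3.14, 0.099, -0.003]
wrist_force: [0.0, -0.2, 6.3]
gripper_width: 0.511
```

Request:
carry_out:
  delta_pos:
    - [0,0,0.8]
    - [0,0,2.0]
    - [0,0,2.4]
    - [1.5,-0.2,0]
    - [3.0,-0.4,0]
  twist: [0,0,0,0,0]
  jaw: [0,0,0,0,0]

```text
time: 43.15
tool_pos: [486.2, 51.8, 130.8]
ee_rot: [-3.14, 0.099, 0.004]
wrist_force: [0.4, 0.8, -3.8]
gripper_width: 0.506
```

Request:
carry_out:
  delta_pos:
    - [4,-0.5,0]
    - [4,-0.5,0]
    - [4,-0.5,0]
    - [2.5,-0.3,0]
    - [0.95,-0.1,0]
  twist: [0,0,0,0,0]
  jaw: [0,0,0,0,0]

```text
time: 43.78
tool_pos: [642.7, 32.3, 129.3]
ee_rot: [3.14, -0.1, -0.004]
wrist_force: [-1.0, 0.5, -4.3]
gripper_width: 0.509
```

Request:
carry_out:
  delta_pos:
    - [0,0,-2.0]
    - [0,0,-1.8]
    - [0,0,-0.8]
    - [0,0,-0.3]
    - [0,0,0]
  twist: [0,0,0,0,0]
  jaw: [0,0,0,0,0]

```text
time: 44.4
tool_pos: [641.6, 32.8, 83.1]
ee_rot: [3.14, -0.099, 0.001]
wrist_force: [0.0, -0.2, -2.9]
gripper_width: 0.509
```

Request:
carry_out:
  delta_pos:
    - [0,0,0]
    - [0,0,0]
  twist: [0,0]
  jaw: [0,0]

```text
time: 44.65
tool_pos: [641.8, 32.7, 83.5]
ee_rot: [3.14, -0.099, 0.002]
wrist_force: [-0.6, 0.1, -3.4]
gripper_width: 0.507
```

Request:
carry_out:
  delta_pos:
    - [0.05,0,-0.1]
    - [0,0,0]
    - [0,0,-0.08]
    - [0,0,0]
  twist: [0,0,0,0]
  jaw: [0,0,0,0]

```text
time: 45.15
tool_pos: [642.1, 32.8, 81.5]
ee_rot: [3.14, -0.099, 0.001]
wrist_force: [-0.4, 0.0, -0.9]
gripper_width: 0.506
```

Request:
carry_out:
  delta_pos:
    - [0,0,-0.05]
    - [0,0,0]
  twist: [0,0]
  jaw: [0,0]

```text
time: 45.4
tool_pos: [642.1, 32.7, 81.4]
ee_rot: [3.14, -0.099, 0.001]
wrist_force: [-2.5, 0.9, 5.5]
gripper_width: 0.512
```

Request:
carry_out:
  delta_pos:
    - [0,0,0]
    - [0,0,0]
    - [0,0,0]
    - [0,0,2]
    - [0,0,5]
  twist: [0,0,0,0,0]
  jaw: [1,1,1,1,1]

```text
time: 46.02
tool_pos: [640.1, 32.8, 148.2]
ee_rot: [-3.14, 0.099, 0.011]
wrist_force: [0.3, 0.9, 0.9]
gripper_width: 1.001
```

Request:
carry_out:
  delta_pos:
    - [0,0,5]
    - [-1.3,-0.6,5]
    - [-1.5,-0.7,5]
    - [-1.5,-0.7,2.4]
    - [0,0,0]
  twist: [0,0,0.03,0.034,0]
  jaw: [1,1,1,1,1]

```text
time: 46.65
tool_pos: [599.4, 12.4, 327.1]
ee_rot: [3.141, -0.0, 0.009]
wrist_force: [0.5, -0.8, -0.7]
gripper_width: 0.995
```

Request:
carry_out:
  delta_pos:
    - [0,0,0]
    - [0,0,0]
  twist: [0,0]
  jaw: [1,1]

```text
time: 46.9
tool_pos: [598.9, 13.0, 322.3]
ee_rot: [-3.141, -0.001, 0.005]
wrist_force: [-0.2, 0.6, -0.0]
gripper_width: 1.004
```

```bash
python3 - <<'E'
from h import *
s=monitor.read_state(); r=s['ee_rot'];print(s['tool_pos'],2*np.degrees(np.arctan2(r[1],r[0])),s['time'])
c=cam('wrist');P=cloud(c)
comp(c,'batt',(642,28),50,106,112.5+5,P)
comp(c,'load',(626,-71),45,104,112,P)
comp(c,'tin',(695,14),35,26,36,P)
E
```

```text
[598.87400313  13.03877221 322.32310349] -359.94954305568854 46.9
batt 2239 z 114.4 mean [641.8  31.9] rect [641.9  31.   60.2  44.3  86.2] circ [641.8  31.   35.8]
load 1276 z 109.6 mean [627.2 -67.7] rect [ 6.275e+02 -6.820e+01  4.890e+01  5.050e+01  3.000e-01] circ [627.4 -68.5  25.8]
tin 903 z 30.5 mean [697.9  17.3] rect [6.991e+02 1.700e+01 3.850e+01 4.530e+01 1.000e-01] circ [695.1  17.3  23.6]
```

Battery within 1.3 mm of its spot, same yaw; tin unmoved. Retreat and make a final check.

Request:
carry_out:
  delta_pos:
    - [-2.5,3.6,0]
    - [-2.5,3.6,0]
    - [-2.5,3.6,0]
    - [-2.5,3.6,0]
    - [-2.5,3.6,0]
  twist: [0.08,0.08,0.08,0.08,0.08]
  jaw: [1,1,1,1,1]

```text
time: 47.58
tool_pos: [473.2, 194.0, 323.5]
ee_rot: [-3.078, -0.629, 0.002]
wrist_force: [0.2, 0.6, 0.4]
gripper_width: 1.003
```

Request:
carry_out:
  delta_pos:
    - [-2.5,3.6,0]
    - [-2.5,3.6,0]
    - [-2.5,3.6,0]
    - [-2.5,3.6,0]
    - [-2.5,3.6,0]
  twist: [0.08,0.08,0.08,0.08,0.08]
  jaw: [1,1,1,1,1]

```text
time: 48.2
tool_pos: [348.0, 374.0, 323.5]
ee_rot: [2.891, 1.228, -0.002]
wrist_force: [-0.0, -0.3, -0.2]
gripper_width: 0.998
```

Request:
carry_out:
  delta_pos:
    - [-2.5,3.6,0]
    - [-2.5,3.6,0]
    - [0,0,0]
    - [0,0,0]
    - [0,0,0]
  twist: [0.08,0.08,0,0,0]
  jaw: [1,1,1,1,1]

```text
time: 48.82
tool_pos: [299.7, 444.0, 324.2]
ee_rot: [2.786, 1.45, -0.001]
wrist_force: [-0.3, -0.2, 0.3]
gripper_width: 0.999
```

```bash
python3 - <<'E'
from h import *
c=cam('top');P=cloud(c)
comp(c,'batt',(642,28),45,95,130,P); comp(c,'load',(626,-71),40,95,113,P); comp(c,'tin',(695,14),30,20,40,P)
comp(c,'roof',(442,-284),50,65,90,P); comp(c,'bar',(442,-284),50,95,115,P)
k=cv2.resize(c['image'][235:315,345:445],None,fx=4,fy=4,interpolation=cv2.INTER_CUBIC)
s=cam('side')['image']; s2=cv2.resize(s[150:380,180:380],(400,460))
o=np.zeros((460,800,3),np.uint8); o[:320,:400]=k; o[:,400:]=s2; cv2.imwrite('pics/f.png',o)
E
```

```text
batt 584 z 114.1 mean [640.7  28.3] rect [640.7  28.2  59.9  45.   86.3] circ [640.7  28.3  35.8]
load 378 z 109.2 mean [626.  -71.4] rect [626.3 -71.4  48.8  49.   45.3] circ [626.3 -71.4  25.1]
tin 319 z 29.8 mean [694.5  14.6] rect [6.942e+02 1.440e+01 4.430e+01 4.410e+01 4.000e-01] circ [694.5  14.5  23.5]
roof 648 z 76.4 mean [ 442.5 -281.4] rect [ 4.416e+02 -2.832e+02  6.990e+01  7.270e+01  4.000e-01] circ [ 441.8 -283.2   36.9]
bar 198 z 106.0 mean [ 441.5 -283.2] rect [ 441.8 -283.2   18.2   49.7   76.5] circ [ 441.2 -284.4   25.4]
```

View pics/f.png

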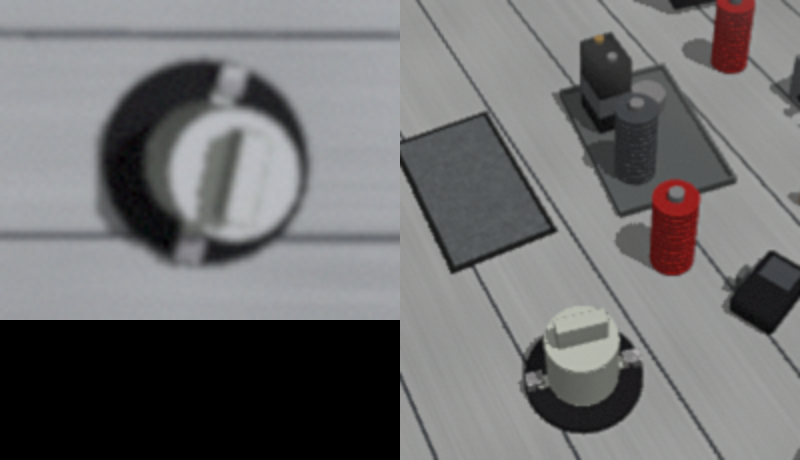

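Final view: cover seated, bar in line with the hooks (230,82)/(190,250); battery and load upright in the tray; mat empty.

```bash
python3 -c "
from rig import job_done; print(job_done())"
```

```text
the job is handed in; nothing more can be done
None
```

The job is done and handed in at about 49 s on the robot clock. I stood the battery and the dummy load on the mat, then set the can in the brass ring. The cover went on to the plate and was twisted under the hooks, and the load and then the battery went back in the tray. The gripper was well clear at hand-in, and the highest wrist force I saw in the readings was about 9 N.

What the last checks showed:

- **Cover:** the roof is at about 76.5 mm, which is the expected 10 + 66 mm. The bar's yaw measured −13.2° (wrist camera) and −13.5° (top camera), against base yaw estimates between −12.5° and −13.7°. The one ear I could see sits under its hook, about 1° off centre. I did not see the other ear directly.
- **Can:** it stood upright inside the ring in the last look before the cover went on.
- **Load:** it is upright, within about 0.3 mm of where it stood.
- **Battery:** it is upright at the same yaw, but about 1.3–1.4 mm nearer the robot than where it stood. I left it there.
- **Tin:** I did not touch it, and it measures within 1 mm of where it was.

The top and wrist cameras disagreed by up to about 3 mm in absolute position, so I judged the put-backs only by comparing before and after with the same camera.

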